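# Screw the lid onto the sugar box

## Task

Close the round aluminium sugar box on the tray with its screw lid: set the lid level on the threaded neck and turn it backward (anticlockwise seen from above) until you feel it drop in at the thread start. Let go there, take a fresh grip and screw it on clockwise until it is fully home and level, then leave it. The box stays standing in its place, and the teapot, glasses, canister, spoon rest and tongs are not to be disturbed.

Things in the scene. Friction and masses are not known exactly. Their poses are not given: they have to be found in the camera images.
- lid_knob (a point): Centre of the dark wooden knob of the sugar box's lid. Knob: round cylinder, 30 mm across, 28 mm high, on a 20 mm wide, 10 mm high neck; its top is 60 mm above the lid's lower edge. This point is on the lid's axis, 46 mm above its lower edge, 24 mm above its flat top, 14 mm below the knob's top. z: the lid's axis, upward; x, y turn with the lid.
- lid_edge (a point): Centre of the lid's open lower edge. The lid is a round aluminium screw cap, 100 g, 84 mm across (87 over the bead at its lower edge), 22 mm high without knob, lying on the tray open side down. Inside the skirt are two thread lugs, opposite each other; where they stand relative to x and y is not given and must be felt for. The skirt passes over the neck's thread with 2 mm of play all round.
- box_mouth (a point): Centre of the open mouth of the sugar box, at its rim. Round aluminium box, 104 mm across, neck 64 mm wide (75 over the thread), rim 87 mm above the underside, shoulder 21 mm below the rim; 0.7 kg, full of sugar cubes, loose on the tray. z: the box's axis, upward. Lid home: its top seats on the rim, the knob point 26.5 mm above this point.
- thread_start (a point): One of the neck's two thread starts, opposite each other, 2 mm below the rim. Right-hand thread, 2.4 mm per rad. A lid set down rests with its lugs on the threads or on an upright rib beside each start, knob point 35 to 41 mm above the rim; on the threads the rib stops it clockwise. Anticlockwise, after at most 2.8 rad, it drops 7 mm at the starts if let go or pushed lightly, to 33 mm.
- sugar_box: The sugar box; origin at the centre of its underside (rubber foot), z up. A lid set down right at a start drops at once; once dropped, the ribs stop it anticlockwise. From there it screws clockwise, sinking 2.4 mm per rad: about 2.5 to 3.2 rad until home. Little torque is needed (under 0.3 N m); when the lid is tight the loose box may turn along, which does no harm.
- tray: The painted wooden tray, 460 mm by 660 mm (x by y) with 32 mm high rims; it does not move. Origin at the centre of its underside; the floor on which things stand is 12 mm above it.
- teapot: Enamelled steel teapot, 132 mm body, 144 mm high, spout to -y, handle to +y (240 mm overall); stands at the back of the tray. Origin under its centre.
- glass_a: Smoky tea glass, 72 mm wide, 85 mm high, at the front of the tray. Origin under its centre.
- glass_b: Smoky tea glass like the other, in a back corner of the tray. Origin under its centre.
- canister: Clear plastic canister, 88 mm square, 135 mm high, with a closed white flip-top lid, in a back corner of the tray. Origin under its centre.
- spoon_rest: White ceramic spoon rest, a dish 84 mm across and 16 mm high with a flat tail to -x that ends 97 mm from its centre. Origin under the dish's centre.
- tongs: Steel sugar tongs, 135 mm long, 10 mm high, lying along their x at the front of the tray. Origin under their middle.
Things that resemble listed ones, but are neither listed nor needed, are in the scene too. What is shaped like the part that bears lid_knob but purple is not meant.

How it is judged:
By the outcome, as a careful person would: the job done as asked, in the order asked, and still so for the second after the job is handed in, with the robot touching nothing.
It also fails if it takes over 72 s, if anything falls off the work surface, if the arm or the gripper's body presses on something with over 40 N, if the wrist force passes 120 N, or if a joint passes its speed limit or range.

## Robot

A 7-joint arm with a two-finger parallel gripper is mounted at the origin on the work surface. World frame = base frame: x ahead of the robot, y to its left, z up, the work surface at z = 0. Lengths are in m, angles in rad, forces in N, time in s.
With the tool pointing down it reaches from about 0.4 to 0.85 m from the base axis. Payload 10.4 kg.
Tool frame: the origin (TCP) lies between the finger pads; the fingertips stand 22 mm ahead of it and the grasp point (between the pads) lies 3 mm ahead of it; z points along the fingers, y is the line along which they close (so a half turn about z gives the same grasp; the last joint's range is limited). The gripper opens to 85 mm and grips with 20 to 120 N. Pads are 22 mm wide; open, the fingers measure 114 mm over their backs; the gripper's body (76 mm by 85 mm) begins 54 mm behind the grasp point. The pads swing forward as they close: fully open they stand 13 mm farther back than shut.
Start: joints at [1.184, 0.332, -0.065, 1.46, 0.022, 1.35, -0.088], TCP at [0.222, -0.584, 0.253] pointing down, gripper open.
Joint ranges: [-2.6, 2.6], [-0.5, 2.12], [-1.47, 1.34], [0.16, 2.42], [-1.27, 4.41], [0.06, 2.06], [-2.6, 2.6]. Speed limits (rad/s): [2.22, 2.22, 2.79, 2.79, 3.14, 3.14, 3.14].

## Interface

Orientations are given as a unit quaternion [x, y, z, w].
In Python, from workcell import manip, camera, ticket, boxes_of, outline_of gives the robot as it stands.
- The arm moves only by the tool carry_out, never from a script. Its argument "deltas" is a list of rows, each a list of 5 numbers: the shift along the tool's x, y, z as a fraction of full scale, then the turn about the tool's z as a fraction of full scale, then the opening, from -1 (shut) to 1 (fully open), so that 0 is half open. In form: [[tx, ty, tz, spin, gripper], ...]. A call has 1 to 20 rows; each row is the pose to reach, as a shift and turn from the pose commanded when the call began, along the tool's axes at that moment; what a row does not reach only later rows make up. Full scale, the value 1, is 150 mm for a shift and 30 degrees for a turn. A row lasts 1/8 s, in which the tool goes at most 62.5 mm and 10.7 degrees, less where a joint would pass 70% of its speed; a pose out of reach is approached as far as the arm can. A call with a number of a shift or a turn outside -1 to 1 is refused whole. A call with a gripper value outside its range is refused whole. The fingers move at their own pace and stop on an object; "force" is the grip in N (left out, the last holds). Time passes only in rows, so rows that repeat a pose let the fingers close. It gives the time, the measured TCP pose, the force, the opening and the grip force at its end, in the units of the state.
- manip.get_obs(): the state, without advancing time (a new reading comes with each control period).
- camera(name): name is "side" or "top" or "wrist"; returns a dict with "img" (420x560x3 uint8, red, green, blue), "depth" (420x560 float32, m along the optical axis (not along the pixel's ray), 0 where there is no reading), "vertical_fov" (degrees; the focal length in pixels is half the picture's height over the tangent of half this angle, whatever the lens; pixels are square), "cx", "cy" (the principal point, pixels), "R" (3x3) and "t" (3): a world point X has camera coordinates R X + t. Camera axes: x right, y down, z forward; pixel columns grow to the right and rows downward; lengths in m; the calibration is good to about 2 mm. The wrist camera is an equidistant fisheye: a pixel r from the principal point sees the ray r / f radians off the axis. A picture is of the moment at which its call begins.
- ticket.hand_in(): hands the job in; it is judged then, once.
Trained networks look in a picture, given as the dict that the camera call returned (one of the last four; its "shot" number tells which), for a name from the list of things; names that differ only in an ending like _2 or _b are one class to them, and where a whole thing is asked for, a point or a joint stands for the part that bears it (a point fixed in the world has none). Each returns a list of dicts, best first, with "conf" (0 to 1); they miss things now and then, are a little off and sometimes report something else, mostly with a low value. They report only what shows in the picture. A call takes as long as a camera call. They do not tell look-alikes from the thing itself.
- boxes_of(query, picture): "position" ([x, y, z] in m, in world coordinates, good to about 4 mm: the middle of the surface that is visible of it).
- outline_of(query, picture): "region" (420x560 bool, what is visible of it).
The state is a dict: "clock": time; "joint_pos": joint angles; "joint_velocities": joint speeds; "tau": joint torques, N m; "position": TCP position; "ee_rot": TCP orientation; "ft_force": force on the tool from outside, world axes, zero at the start; "torque": the same for the moment, N m; "grip_width": opening from 0.0 (shut) to 1.0 (fully open); "grasp_force": force on a finger pad.
Only numpy, scipy, OpenCV 4.12 (cv2) and the standard library are available. Lean on these libraries where they do the work, as an engineer would, in place of code of your own. Each camera call takes 0.05 s, during which the arm holds its last target. There are 200 camera calls.

## Working session

There is one attempt and no reset: what is moved stays moved. The work goes in short steps, Python scripts to look and compute and a tool call to move; the robot and the scene stay as the last step left them, time stands still between calls to the robot, and variables do not carry over. Pictures are saved under pics/ and viewed, at most 10 in all, crops included, and the job is handed in when it is done.

Besides the shell and the picture viewer there is one more tool, called after "Emit:" as name([rows], argument=value, ...), one row to a line, values as JSON. carry_out: Moves the arm, as the interface text tells. Its arguments: {"type":"object","properties":{"deltas":{"type":"array","items":{"type":"array","items":{"type":"number"}}},"force":{"type":"number"}},"required":["deltas"]}

```bash
mkdir -p pics; python3 - <<'E'
from workcell import manip, camera, ticket, boxes_of, outline_of
import cv2,numpy as np
o=manip.get_obs(); print({k:np.round(v,3).tolist() for k,v in o.items()})
ims=[]
for n in ["side","top"]:
    c=camera(n); ims.append(c["img"])
    for q in ["lid_knob","lid_edge","box_mouth","sugar_box","teapot","glass_a","canister","spoon_rest","tongs"]:
        print(n,q,[(np.round(b["position"],3).tolist(),round(b["conf"],2)) for b in boxes_of(q,c)[:3]])
    cv2.imwrite(f"pics/{n}.png",c["img"][:,:,::-1])
E
```

```text
{'clock': 0.0, 'joint_pos': [1.184, 0.333, -0.065, 1.461, 0.022, 1.35, -0.088], 'joint_velocities': [0.001, 0.001, 0.002, -0.001, 0.002, 0.001, -0.0], 'tau': [-0.0, -62.546, 0.049, -39.161, 0.016, 0.01, -0.0], 'position': [0.222, -0.584, 0.252], 'ee_rot': [0.983, 0.181, -0.0, -0.001], 'ft_force': [-0.282, 0.119, 0.184], 'torque': [0.038, 0.035, -0.05], 'grasp_force': 0.0, 'grip_width': 0.999}
side lid_knob [([0.244, -0.446, 0.022], 0.82), ([0.532, -0.192, 0.033], 0.58), ([0.488, 0.152, 0.078], 0.49)]
side lid_edge [([0.53, -0.187, 0.031], 0.7), ([0.24, -0.448, 0.019], 0.65)]
side box_mouth [([0.487, 0.15, 0.074], 0.98)]
side sugar_box [([0.486, 0.154, 0.082], 0.97)]
side teapot [([0.674, 0.03, 0.093], 0.88), ([0.488, 0.154, 0.078], 0.35)]
side glass_a [([0.722, -0.251, 0.074], 0.95), ([0.416, -0.042, 0.067], 0.71)]
side canister [([0.675, 0.237, 0.117], 0.95)]
side spoon_rest [([0.554, -0.015, 0.024], 0.74), ([0.488, 0.155, 0.078], 0.58)]
side tongs [([0.371, 0.162, 0.022], 0.63)]
top lid_knob [([0.256, -0.452, 0.021], 0.83), ([0.537, -0.2, 0.032], 0.62)]
top lid_edge [([0.544, -0.053, 0.014], 0.67), ([0.542, -0.198, 0.031], 0.66), ([0.258, -0.448, 0.024], 0.59)]
top box_mouth [([0.508, 0.133, 0.083], 0.91), ([0.741, -0.261, 0.055], 0.41)]
top sugar_box [([0.504, 0.131, 0.084], 0.81), ([0.552, -0.008, 0.021], 0.62)]
top teapot [([0.688, 0.004, 0.108], 0.63), ([0.542, -0.052, 0.016], 0.37)]
top glass_a [([0.739, -0.261, 0.056], 0.93), ([0.413, -0.037, 0.032], 0.9)]
top canister [([0.704, 0.221, 0.139], 0.79)]
top spoon_rest [([0.551, -0.005, 0.023], 0.7)]
top tongs [([0.377, 0.143, 0.024], 0.46)]
```

View pics/top.png

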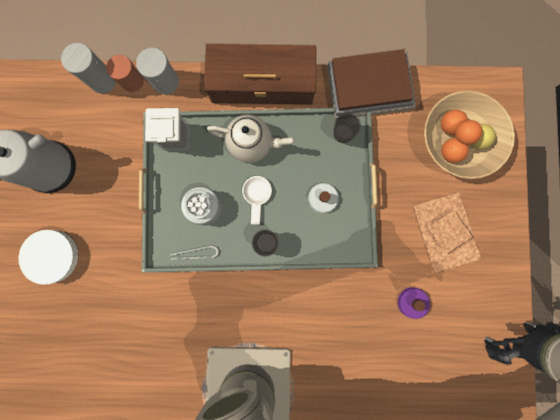

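View pics/side.png

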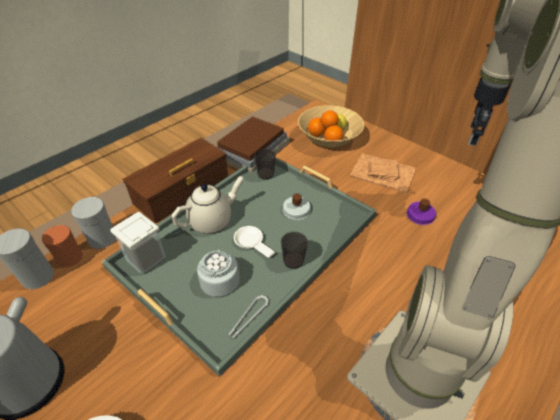

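The top view shows the silver lid with the brown knob at px (323,198), the open box with cubes at (199,205), and the purple decoy at (415,303). The side view agrees. I'll move over the lid.

```bash
cat > h.py <<'E'
from workcell import manip, camera, ticket, boxes_of, outline_of
import cv2,numpy as np
from scipy.spatial.transform import Rotation as Ro
np.set_printoptions(suppress=True,precision=4)
def st():
    o=manip.get_obs(); R=Ro.from_quat(o["ee_rot"]).as_matrix()
    print("t",round(o["clock"],2),"p",o["position"],"yaw",round(np.degrees(np.arctan2(R[1,0],R[0,0])),1),"tilt",np.round(R[:,2],3),"q",o["joint_pos"],"F",o["ft_force"],"M",o["torque"],"w",o["grip_width"],o["grasp_force"])
    return o,R
def go(x,y,z):
    o,R=st(); d=R.T@(np.array([x,y,z])-o["position"]); print("delta/0.15:",d/0.15)
def cloud(c):
    d=c["depth"]; h,w=d.shape; f=h/2/np.tan(np.radians(c["vertical_fov"])/2)
    u,v=np.meshgrid(np.arange(w),np.arange(h)); a=(u-c["cx"]);b=(v-c["cy"])
    if c.get("name")=="wrist":
        r=np.hypot(a,b)+1e-9; s=np.tan(np.minimum(r/f,1.5))/r; P=np.stack([a*s*d,b*s*d,d],-1)
    else: P=np.stack([a/f*d,b/f*d,d],-1)
    return (P-c["t"])@c["R"]
def cam(n):
    c=camera(n); c["name"]=n; return c
E
python3 -c "
from h import *
go(.54,-.198,.25)"
```

```text
t 1.0 p [ 0.2224 -0.5841  0.2534] yaw 20.8 tilt [ 0. -0. -1.] q [ 1.1844  0.3322 -0.0647  1.4601  0.0216  1.3499 -0.0885] F [0.7933 0.1571 0.7279] M [-0.008   0.0461  0.0233] w 1.0005714260291203 0.0
delta/0.15: [ 2.8946 -1.6524  0.0222]
```

Emit:
carry_out([
  [0.33,-0.2,0,0.33,1],
  [0.66,-0.4,0,0.66,1],
  [1,-0.57,0,1,1],
  [1,-0.57,0,1,1],
])

```text
clock: 1.5
position: [0.3362, -0.4471, 0.2538]
ee_rot: [0.997, -0.078, 0.001, -0.0]
ft_force: [0.0, 0.2, 1.0]
grip_width: 1.001
grasp_force: 0.0
```

```bash
python3 -c "
from h import *
go(.54,-.198,.25)"
```

```text
t 1.5 p [ 0.3362 -0.4471  0.2538] yaw -8.9 tilt [ 0.002  0.    -1.   ] q [ 0.9438  0.1915 -0.1123  1.6347  0.0204  1.3159 -0.8978] F [0.0272 0.2356 0.9661] M [ 0.0087 -0.0321  0.0007] w 1.0007304296217867 0.0
delta/0.15: [ 1.0857 -1.851   0.0286]
```

Emit:
carry_out([
  [0.2,-0.33,0,0,1],
  [0.4,-0.66,0,0,1],
  [0.55,-0.95,0,0,1],
  [0.55,-0.95,0,0,1],
])

```text
clock: 2.0
position: [0.4385, -0.3203, 0.2535]
ee_rot: [0.997, -0.076, 0.0, -0.0]
ft_force: [-0.6, -0.9, 0.1]
grip_width: 1.0
grasp_force: 0.0
```

Emit:
carry_out([
  [0.17,-0.3,0.1,0.2,1],
  [0.35,-0.6,0.2,0.4,1],
  [0.52,-0.89,0.25,0.57,1],
  [0.52,-0.89,0.25,0.57,1],
  [0.52,-0.89,0.25,0.57,1],
])

```text
clock: 2.62
position: [0.5339, -0.2058, 0.2157]
ee_rot: [0.974, -0.227, -0.0, 0.0]
ft_force: [0.2, -0.6, -0.0]
grip_width: 0.999
grasp_force: 0.0
```

```bash
cat > look.py <<'E'
import sys
from h import *
x,y,z0,z1,rad=map(float,sys.argv[1:6])
# find circles of horizontal top surfaces in z band near x,y
st()
for n in ["wrist","top"]:
    c=cam(n); P=cloud(c); m=(c["depth"]>0)&(np.hypot(P[...,0]-x,P[...,1]-y)<rad)&(P[...,2]>z0)&(P[...,2]<z1)
    Q=P[m]
    if len(Q)>20:
        (cx,cy),r=cv2.minEnclosingCircle(Q[:,:2].astype(np.float32)); print(n,len(Q),"circ",cx,cy,r,"mean",Q.mean(0),"medz",np.median(Q[:,2]))
    if len(sys.argv)>6: cv2.imwrite(f"pics/{sys.argv[6]}_{n}.png",c["img"][:,:,::-1])
E
python3 look.py .54 -.198 .066 .09 .04 a; python3 look.py .54 -.198 .029 .042 .06
```

```text
t 2.62 p [ 0.5339 -0.2058  0.2157] yaw -26.3 tilt [-0.001 -0.001 -1.   ] q [ 0.5459  0.2579 -0.3037  1.6435  0.0814  1.2529 -1.8033] F [ 0.1755 -0.5696 -0.0346] M [-0.0359 -0.0061 -0.0519] w 0.9990140984657854 0.0
wrist 893 circ 0.541814386844635 -0.20369574427604675 0.01502976194024086 mean [ 0.5423 -0.204   0.0701] medz 0.07017573235319786
t 2.73 p [ 0.5337 -0.2062  0.216 ] yaw -26.4 tilt [-0.    -0.001 -1.   ] q [ 0.5466  0.2572 -0.3036  1.6436  0.0812  1.2528 -1.8042] F [-0.0885  0.5976  1.0586] M [ 0.0133 -0.0069 -0.0176] w 0.9988037762420101 0.0
wrist 4631 circ 0.5416193008422852 -0.2037106603384018 0.04191337525844574 mean [ 0.5443 -0.2054  0.0324] medz 0.03240481856478948
top 171 circ 0.5386785268783569 -0.1800784468650818 0.0331120640039444 mean [ 0.5409 -0.1767  0.0319] medz 0.03175279981256116
```

View pics/a_wrist.png

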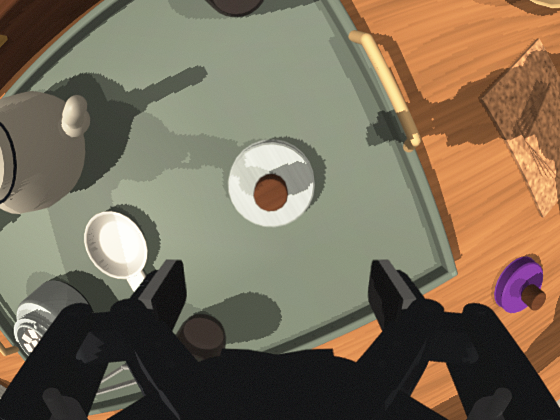

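The wrist view shows the lid at (270,185), with its knob centred at (271,193). Measured axis is (0.5418, -0.2037). Descending to grasp.

Emit:
carry_out([
  [0.041,-0.039,0.3,0,1],
  [0.041,-0.039,0.6,0,1],
  [0.041,-0.039,0.85,0,1],
  [0.041,-0.039,1,0,1],
  [0.041,-0.039,1,0,1],
  [0.041,-0.039,1,0,1],
], force=50)

```text
clock: 3.58
position: [0.5432, -0.202, 0.0671]
ee_rot: [0.974, -0.227, 0.001, 0.0]
ft_force: [0.9, 0.5, 0.8]
grip_width: 0.998
grasp_force: 0.0
```

```bash
python3 -c "
from h import *
go(.5418,-.2037,.065)"
```

```text
t 3.58 p [ 0.5432 -0.202   0.0671] yaw -26.3 tilt [ 0.002 -0.001 -1.   ] q [ 0.5188  0.4241 -0.2921  1.7659  0.1445  0.9707 -1.8602] F [0.9469 0.474  0.843 ] M [ 0.0021 -0.0229  0.0555] w 0.9976244110784854 0.0
delta/0.15: [-0.0034  0.0141  0.0141]
```

Emit:
carry_out([
  [-0.003,0.012,0.014,0,1],
  [-0.003,0.012,0.014,0,-1],
  [-0.003,0.012,0.014,0,-1],
  [-0.003,0.012,0.014,0,-1],
  [-0.003,0.012,0.014,0,-1],
  [-0.003,0.012,0.014,0,-1],
  [-0.003,0.012,0.014,0,-1],
  [-0.003,0.012,0.014,0,-1],
], force=50)

```text
clock: 4.58
position: [0.5417, -0.2028, 0.0641]
ee_rot: [0.974, -0.227, 0.0, 0.0]
ft_force: [-1.4, 1.2, 4.8]
grip_width: 0.334
grasp_force: 49.3
```

```bash
python3 -c "
from h import *
go(.5418,-.2037,.205)"
```

```text
t 4.58 p [ 0.5417 -0.2028  0.0641] yaw -26.3 tilt [ 0.001 -0.    -1.   ] q [ 0.5204  0.4266 -0.2915  1.7698  0.1451  0.9654 -1.8581] F [-1.4054  1.1989  4.8172] M [ 0.1697  0.1499 -0.0205] w 0.33357811214202415 49.2823326587677
delta/0.15: [ 0.0037  0.0053 -0.9394]
```

Emit:
carry_out([
  [0,0,-0.2,0,-1],
  [0,0,-0.5,0,-1],
  [0,0,-0.8,0,-1],
  [0,0,-0.95,0,-1],
  [0,0,-0.95,0,-1],
])

```text
clock: 5.2
position: [0.5421, -0.203, 0.2074]
ee_rot: [0.974, -0.227, 0.001, 0.0]
ft_force: [0.8, 0.2, -2.4]
grip_width: 0.33
grasp_force: 49.5
```

```bash
python3 -c "
from h import *
go(.505,.0,.21)
go(.505,.133,.21)"; python3 look.py .505 .133 .094 .104 .04
```

```text
t 5.2 p [ 0.5421 -0.203   0.2074] yaw -26.3 tilt [ 0.002 -0.001 -1.   ] q [ 0.539   0.2768 -0.3084  1.6387  0.0884  1.2371 -1.8164] F [ 0.762   0.2406 -2.4462] M [-0.0378  0.0471  0.0065] w 0.33004283919414334 49.49506938457489
delta/0.15: [-0.8204 -1.1045 -0.0196]
t 5.2 p [ 0.5421 -0.203   0.2074] yaw -26.3 tilt [ 0.002 -0.001 -1.   ] q [ 0.539   0.2768 -0.3084  1.6387  0.0884  1.2371 -1.8164] F [ 0.762   0.2406 -2.4462] M [-0.0378  0.0471  0.0065] w 0.33004283919414334 49.49506938457489
delta/0.15: [-1.2127 -1.8996 -0.0206]
t 5.2 p [ 0.5421 -0.203   0.2074] yaw -26.3 tilt [ 0.002 -0.001 -1.   ] q [ 0.539   0.2768 -0.3084  1.6387  0.0884  1.2371 -1.8164] F [ 0.762   0.2406 -2.4462] M [-0.0378  0.0471  0.0065] w 0.33004283919414334 49.49506938457489
wrist 693 circ 0.5146376490592957 0.13706135749816895 0.03557306528091431 mean [0.5183 0.1355 0.0967] medz 0.0964315755997232
top 249 circ 0.5093221664428711 0.13767990469932556 0.037044987082481384 mean [0.507  0.1376 0.0963] medz 0.09598174907452682
```

Emit:
carry_out([
  [-0.2,-0.3,0,0,-1],
  [-0.4,-0.62,0,0,-1],
  [-0.55,-0.9,0,0,-1],
  [-0.6,-0.95,0,0,-1],
  [-0.6,-0.95,0,0,-1],
])

```text
clock: 5.92
position: [0.5231, -0.0351, 0.2049]
ee_rot: [0.974, -0.227, -0.001, 0.0]
ft_force: [-0.3, -1.2, -2.0]
grip_width: 0.337
grasp_force: 49.7
```

```bash
python3 look.py .508 .137 .094 .104 .05 b
python3 look.py .508 .137 .074 .083 .06
```

```text
t 5.92 p [ 0.5231 -0.0351  0.2049] yaw -26.2 tilt [-0.002 -0.    -1.   ] q [ 0.3633  0.1748 -0.4225  1.7712  0.0762  1.2137 -2.1084] F [-0.2774 -1.1843 -1.9979] M [-0.0815  0.0151  0.0312] w 0.3366855479483434 49.65767562389374
wrist 1582 circ 0.5177595019340515 0.13826395571231842 0.03460444137454033 mean [0.5219 0.1379 0.0966] medz 0.09643679519968751
top 266 circ 0.5100728869438171 0.13861264288425446 0.03784899413585663 mean [0.5074 0.1387 0.0965] medz 0.09622169615207272
t 6.03 p [ 0.5235 -0.0368  0.2053] yaw -26.4 tilt [-0.001 -0.    -1.   ] q [ 0.3649  0.175  -0.421   1.77    0.0764  1.2139 -2.1081] F [-0.1627 -0.4803 -2.2767] M [-0.0377  0.0045 -0.0191] w 0.3321566575453504 49.6575790643692
wrist 1501 circ 0.521040141582489 0.1316682994365692 0.04820315167307854 mean [0.5346 0.1148 0.0767] medz 0.07656852052005034
top 294 circ 0.5097103118896484 0.13781756162643433 0.05032481625676155 mean [0.5038 0.1367 0.0767] medz 0.07607366406309865
```

View pics/b_wrist.png

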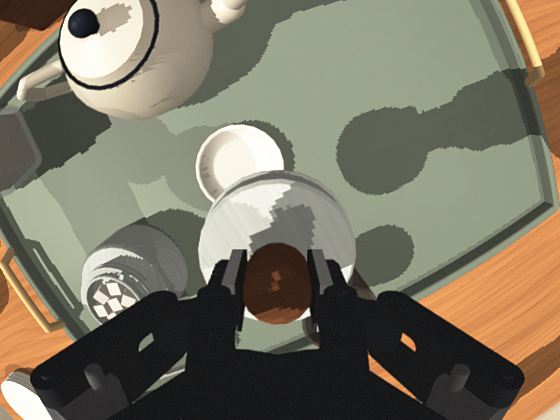

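The wrist picture shows the held lid at (278,260) and the box at (130,280), partly hidden by a finger. I'll move so the box shows clear ahead of the lid.

Emit:
carry_out([
  [-0.25,-0.25,0,0,-1],
  [-0.5,-0.5,0,0,-1],
  [-0.75,-0.75,0,0,-1],
  [-1,-1,0,0,-1],
  [-1,-1,0,0,-1],
])

```text
clock: 6.75
position: [0.4545, 0.169, 0.2065]
ee_rot: [0.974, -0.225, 0.0, -0.001]
ft_force: [0.3, 0.0, -1.3]
grip_width: 0.34
grasp_force: 49.8
```

Emit:
carry_out([
  [-0.2,-0.05,0,0,-1],
  [-0.3,-0.05,0,0,-1],
  [-0.3,-0.05,0,0,-1],
  [-0.3,-0.05,0,0,-1],
])

```text
clock: 7.25
position: [0.4194, 0.1912, 0.2063]
ee_rot: [0.974, -0.228, 0.0, 0.0]
ft_force: [-0.5, -0.7, -1.0]
grip_width: 0.334
grasp_force: 49.8
```

```bash
python3 look.py .51 .138 .094 .104 .05 c
python3 look.py .51 .138 .074 .083 .06
```

```text
t 7.25 p [0.4194 0.1912 0.2063] yaw -26.3 tilt [ 0.001 -0.    -1.   ] q [ 0.0924  0.0406 -0.6251  1.9108  0.0261  1.1977 -2.5725] F [-0.5167 -0.6733 -1.0373] M [-0.0203 -0.029   0.0613] w 0.3344823198422167 49.7563898563385
wrist 4621 circ 0.5103389024734497 0.13750752806663513 0.03802286460995674 mean [0.5095 0.1381 0.0968] medz 0.09658033764375122
top 266 circ 0.5097542405128479 0.13852620124816895 0.03772579878568649 mean [0.5103 0.1396 0.0964] medz 0.09618631280230838
t 7.35 p [0.4193 0.1915 0.2062] yaw -26.3 tilt [ 0. -0. -1.] q [ 0.0922  0.0409 -0.6254  1.9107  0.0258  1.1977 -2.5728] F [-0.0199 -0.119  -1.7573] M [-0.0163 -0.0117 -0.019 ] w 0.3377839274520961 49.756595492362976
wrist 4012 circ 0.509920060634613 0.13785026967525482 0.05034707859158516 mean [0.5044 0.1423 0.0762] medz 0.07621908435098365
top 329 circ 0.509253740310669 0.13755103945732117 0.05058450624346733 mean [0.5068 0.1311 0.0766] medz 0.07603076734164353
```

View pics/c_wrist.png

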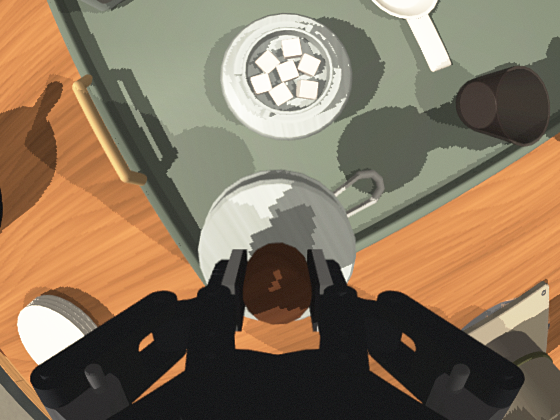

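Box now clear in view at (288,75); its axis measures (0.510, 0.138). Moving above it.

Emit:
carry_out([
  [0.2,0.02,0,-0.1,-1],
  [0.4,0.04,0.05,-0.3,-1],
  [0.6,0.053,0.15,-0.3,-1],
  [0.7,0.053,0.17,-0.3,-1],
  [0.7,0.053,0.17,-0.3,-1],
  [0.7,0.053,0.17,-0.3,-1],
])

```text
clock: 8.2
position: [0.5086, 0.1398, 0.1812]
ee_rot: [0.989, -0.149, 0.0, -0.0]
ft_force: [-0.5, 1.5, -0.9]
grip_width: 0.339
grasp_force: 49.8
```

```bash
python3 -c "
from h import *
go(.5099,.1378,.155);go(.5099,.1378,.155)"
```

```text
t 8.2 p [0.5086 0.1398 0.1812] yaw -17.2 tilt [ 0.  0. -1.] q [ 0.1448  0.219  -0.5585  1.7875  0.1252  1.1699 -2.3227] F [-0.5002  1.473  -0.879 ] M [ 0.0177 -0.0369  0.0052] w 0.33855188207018583 49.7583532333374
delta/0.15: [0.0119 0.0104 0.175 ]
t 8.2 p [0.5086 0.1398 0.1812] yaw -17.2 tilt [ 0.  0. -1.] q [ 0.1448  0.219  -0.5585  1.7875  0.1252  1.1699 -2.3227] F [-0.5002  1.473  -0.879 ] M [ 0.0177 -0.0369  0.0052] w 0.33855188207018583 49.7583532333374
delta/0.15: [0.0119 0.0104 0.175 ]
```

Emit:
carry_out([
  [0.012,0.01,0.05,0,-1],
  [0.012,0.01,0.12,0,-1],
  [0.012,0.01,0.16,0,-1],
  [0.012,0.01,0.16,0,-1],
  [0.012,0.01,0.16,0,-1],
  [0.012,0.01,0.16,0,-1],
])

```text
clock: 8.95
position: [0.5107, 0.1369, 0.157]
ee_rot: [0.989, -0.15, 0.0, -0.0]
ft_force: [0.1, -0.4, -1.4]
grip_width: 0.335
grasp_force: 49.8
```

```bash
cat > avg.py <<'E'
from h import *
P=[];F=[];M=[]
for i in range(4):
    c=cam("wrist"); o=manip.get_obs(); P.append(o["position"]);F.append(o["ft_force"]);M.append(o["torque"])
print("mean p",np.mean(P,0),"F",np.mean(F,0),"M",np.mean(M,0)); go(.5099,.1378,.147)
E
python3 avg.py
```

```text
mean p [0.5106 0.1368 0.1569] F [ 0.2969 -0.0846 -1.3519] M [-0.0276 -0.0105 -0.0092]
t 9.15 p [0.5106 0.1368 0.1568] yaw -17.3 tilt [ 0. -0. -1.] q [ 0.142   0.2467 -0.5526  1.8116  0.1429  1.1226 -2.3312] F [ 0.3369  0.2701 -1.6673] M [-0.0093 -0.0237  0.0307] w 0.33745719192380785 49.75902020931244
delta/0.15: [-0.0063 -0.0051  0.0656]
```

Emit:
carry_out([
  [-0.006,-0.005,0.03,0,-1],
  [-0.006,-0.005,0.05,0,-1],
  [-0.006,-0.005,0.065,0,-1],
  [-0.006,-0.005,0.08,0,-1],
  [-0.006,-0.005,0.08,0,-1],
  [-0.006,-0.005,0.08,0,-1],
])

```text
clock: 9.9
position: [0.5104, 0.138, 0.1458]
ee_rot: [0.989, -0.15, 0.001, -0.0]
ft_force: [-2.4, -0.2, 8.9]
grip_width: 0.334
grasp_force: 50.7
```

```bash
python3 avg.py
```

```text
mean p [0.5104 0.138  0.1458] F [-2.651  -0.966   8.5156] M [-0.2409  0.676  -0.0095]
t 10.1 p [0.5104 0.138  0.1458] yaw -17.3 tilt [ 0.001 -0.    -1.   ] q [ 0.1374  0.2588 -0.5515  1.8235  0.1517  1.0998 -2.3402] F [-2.9329 -0.6066  8.3528] M [-0.2652  0.7398  0.0184] w 0.3367682879982405 50.63908874988556
delta/0.15: [-0.0026  0.0019 -0.0081]
```

Emit:
carry_out([
  [-0.003,0.002,0,-0.15,-1],
  [-0.003,0.002,0,-0.3,-1],
  [-0.003,0.002,0,-0.45,-1],
  [-0.003,0.002,0,-0.6,-1],
  [-0.003,0.002,0,-0.75,-1],
  [-0.003,0.002,0,-0.9,-1],
  [-0.003,0.002,0,-1,-1],
  [-0.003,0.002,0,-1,-1],
])

```text
clock: 11.1
position: [0.5099, 0.138, 0.145]
ee_rot: [0.994, 0.111, 0.001, -0.0]
ft_force: [3.0, 1.5, -0.2]
grip_width: 0.337
grasp_force: 50.0
```

```bash
python3 avg.py
```

```text
mean p [0.5099 0.138  0.145 ] F [3.3363 1.7964 0.3101] M [ 0.4776 -0.7507  0.1314]
t 11.3 p [0.5098 0.138  0.145 ] yaw 12.7 tilt [ 0.001  0.    -1.   ] q [ 0.1965  0.2702 -0.6202  1.8227  0.1748  1.1021 -1.8347] F [3.3086 1.7314 0.0344] M [ 0.4873 -0.8206  0.1337] w 0.33716586433518414 50.03057599067688
delta/0.15: [ 0.0005  0.0014 -0.0136]
```

Emit:
carry_out([
  [0,0.001,0.01,0,-1],
  [0,0.001,0.02,0,-1],
  [0,0.001,0.03,0,-1],
  [0,0.001,0.03,0,-1],
])

```text
clock: 11.8
position: [0.5102, 0.1379, 0.1418]
ee_rot: [0.994, 0.111, 0.001, 0.0]
ft_force: [0.0, 1.0, 15.8]
grip_width: 0.333
grasp_force: 51.9
```

```bash
python3 avg.py
```

```text
mean p [0.5102 0.138  0.1419] F [-0.4868  1.7548 15.7203] M [0.4244 0.1968 0.129 ]
t 12.0 p [0.5102 0.138  0.1419] yaw 12.7 tilt [ 0.002  0.    -1.   ] q [ 0.1953  0.2741 -0.6195  1.8256  0.1785  1.0953 -1.8369] F [-0.045   1.3407 15.444 ] M [0.4488 0.1873 0.1287] w 0.3351867886066622 51.921592354774475
delta/0.15: [-0.0021  0.0006 -0.0343]
```

Emit:
carry_out([
  [0,0,-0.005,0,-1],
  [0,0,-0.006,-0.2,-1],
  [0,0,-0.008,-0.4,-1],
  [0,0,-0.01,-0.6,-1],
  [0,0,-0.012,-0.8,-1],
  [0,0,-0.014,-1,-1],
  [0,0,-0.014,-1,-1],
])

```text
clock: 12.88
position: [0.5097, 0.1373, 0.1432]
ee_rot: [0.931, 0.365, 0.0, 0.0]
ft_force: [0.9, 0.1, 11.1]
grip_width: 0.336
grasp_force: 51.1
```

```bash
python3 avg.py
```

```text
mean p [0.5097 0.1373 0.1432] F [ 0.1508  0.1767 11.0551] M [0.0721 0.1249 0.0933]
t 13.07 p [0.5097 0.1373 0.1432] yaw 42.7 tilt [ 0.001 -0.001 -1.   ] q [ 0.2584  0.2867 -0.693   1.8216  0.2046  1.1049 -1.3324] F [ 0.408  -0.3664 10.9834] M [0.0949 0.096  0.1064] w 0.33531672456344025 51.13883972167969
delta/0.15: [ 0.0032 -0.0018 -0.0253]
```

Emit:
carry_out([
  [0.003,-0.002,-0.002,-0.2,-1],
  [0.003,-0.002,-0.004,-0.4,-1],
  [0.003,-0.002,-0.006,-0.6,-1],
  [0.003,-0.002,-0.008,-0.8,-1],
  [0.003,-0.002,-0.009,-1,-1],
  [0.003,-0.002,-0.009,-1,-1],
])

```text
clock: 13.82
position: [0.5098, 0.1377, 0.1445]
ee_rot: [0.805, 0.593, 0.0, 0.0]
ft_force: [-0.1, 0.3, 10.4]
grip_width: 0.337
grasp_force: 51.1
```

```bash
python3 avg.py
```

```text
mean p [0.5099 0.1377 0.1445] F [ 0.1699 -0.0193  9.8039] M [-0.0116 -0.0034  0.0962]
t 14.03 p [0.5099 0.1377 0.1445] yaw 72.7 tilt [ 0.001 -0.001 -1.   ] q [ 0.3228  0.3039 -0.7716  1.8167  0.2357  1.1145 -0.8324] F [-0.0801  0.3548 10.049 ] M [-0.0322  0.0022  0.1125] w 0.33529701571828485 51.13983392715454
delta/0.15: [ 0.0006  0.0002 -0.0169]
```

Emit:
carry_out([
  [0,0,-0.001,-0.15,-1],
  [0,0,-0.002,-0.3,-1],
  [0,0,-0.004,-0.45,-1],
  [0,0,-0.004,-0.6,-1],
  [0,0,-0.004,-0.6,-1],
])

```text
clock: 14.65
position: [0.5099, 0.1378, 0.1452]
ee_rot: [0.702, 0.712, 0.0, 0.001]
ft_force: [-0.6, -0.5, 11.5]
grip_width: 0.333
grasp_force: 51.2
```

```bash
python3 avg.py
```

```text
mean p [0.51   0.1378 0.1452] F [ 0.5488  0.1579 10.8875] M [-0.0106 -0.0021  0.1142]
t 14.85 p [0.51   0.1378 0.1452] yaw 90.7 tilt [ 0.001 -0.001 -1.   ] q [ 0.3634  0.3161 -0.8213  1.8141  0.2568  1.1207 -0.5338] F [-0.3675 -0.088  10.4634] M [-0.019   0.0204  0.1135] w 0.33539804979123955 51.22849881649017
delta/0.15: [ 0.0001 -0.0007 -0.012 ]
```

Emit:
carry_out([
  [0,0,-0.001,-0.15,-1],
  [0,0,-0.002,-0.3,-1],
  [0,0,-0.002,-0.4,-1],
  [0,0,-0.002,-0.4,-1],
])

```text
clock: 15.35
position: [0.51, 0.1379, 0.1456]
ee_rot: [0.624, 0.781, 0.0, 0.001]
ft_force: [0.2, -0.0, 12.4]
grip_width: 0.335
grasp_force: 51.3
```

```bash
python3 avg.py
```

```text
mean p [0.5101 0.1378 0.1456] F [ 0.2379 -0.0801 12.1292] M [ 0.0184 -0.0147  0.0957]
t 15.55 p [0.5101 0.1378 0.1456] yaw 102.7 tilt [ 0.001 -0.001 -1.   ] q [ 0.3909  0.3255 -0.8558  1.8125  0.2722  1.1252 -0.3357] F [-0.2207  0.1938 12.8968] M [ 0.0331 -0.0018  0.0799] w 0.3376566153483235 51.32863461971283
delta/0.15: [-0.0001 -0.0011 -0.0094]
```

Emit:
carry_out([
  [0,0,-0.002,-0.15,-1],
  [0,0,-0.004,-0.3,-1],
  [0,0,-0.004,-0.4,-1],
  [0,0,-0.004,-0.4,-1],
])

```text
clock: 16.05
position: [0.5099, 0.1377, 0.146]
ee_rot: [0.539, 0.842, -0.0, 0.001]
ft_force: [-0.2, 0.1, 11.5]
grip_width: 0.335
grasp_force: 51.2
```

```bash
python3 avg.py
```

```text
mean p [0.5099 0.1377 0.146 ] F [-0.219  -0.018  10.9413] M [-0.0164  0.0475  0.1109]
t 16.25 p [0.5099 0.1378 0.146 ] yaw 114.7 tilt [ 0.001 -0.001 -1.   ] q [ 0.4192  0.3358 -0.8913  1.811   0.2885  1.1307 -0.1383] F [-0.2283 -0.053  10.8808] M [-0.0196  0.0226  0.1129] w 0.3342301667486459 51.18570327758789
delta/0.15: [ 0.0002  0.0001 -0.0066]
```

Emit:
carry_out([
  [0,0,-0.002,-0.15,-1],
  [0,0,-0.003,-0.3,-1],
  [0,0,-0.003,-0.4,-1],
  [0,0,-0.003,-0.4,-1],
])

```text
clock: 16.75
position: [0.5098, 0.1375, 0.146]
ee_rot: [0.448, 0.894, -0.0, 0.0]
ft_force: [1.2, -1.0, 6.6]
grip_width: 0.331
grasp_force: 50.7
```

```bash
python3 avg.py
```

```text
mean p [0.5097 0.1376 0.1459] F [ 0.56   -0.2753  6.6033] M [ 0.2413 -0.2745 -0.0525]
t 16.95 p [0.5097 0.1376 0.146 ] yaw 126.7 tilt [ 0.    -0.001 -1.   ] q [ 0.4477  0.3478 -0.9276  1.81    0.3062  1.1361  0.058 ] F [ 0.3568 -0.1291  6.8757] M [ 0.2178 -0.2882 -0.0493] w 0.33252180474975923 50.722766518592834
delta/0.15: [ 0.0004  0.002  -0.007 ]
```

Emit:
carry_out([
  [0,0.001,0,-0.1,-1],
  [0,0.001,0,-0.2,-1],
  [0,0.001,0,-0.2,-1],
])

```text
clock: 17.32
position: [0.5088, 0.1373, 0.1448]
ee_rot: [0.401, 0.916, -0.001, -0.001]
ft_force: [0.1, -0.5, -1.0]
grip_width: 0.337
grasp_force: 49.9
```

```bash
python3 avg.py
```

```text
mean p [0.5092 0.1377 0.1451] F [-0.1179 -0.1499 -1.4862] M [ 0.0102 -0.013   0.0178]
t 17.52 p [0.5093 0.1379 0.1453] yaw 132.7 tilt [-0.001 -0.    -1.   ] q [ 0.4613  0.3552 -0.946   1.8101  0.316   1.1384  0.1548] F [ 0.3142 -0.7479 -0.943 ] M [-0.0272 -0.0426 -0.0229] w 0.329475396674303 49.88726019859314
delta/0.15: [-0.0028  0.0025 -0.0111]
```

Contact force is gone, so this is the drop. Following it down lightly.

Emit:
carry_out([
  [0,0,0.01,0,-1],
  [0,0,0.02,0,-1],
  [0,0,0.03,0,-1],
  [0,0,0.038,0,-1],
  [0,0,0.038,0,-1],
  [0,0,0.038,0,-1],
])

```text
clock: 18.27
position: [0.5096, 0.1381, 0.1399]
ee_rot: [0.401, 0.916, -0.0, 0.0]
ft_force: [0.2, 0.8, -1.5]
grip_width: 0.333
grasp_force: 50.0
```

```bash
python3 avg.py
```

```text
mean p [0.5096 0.1381 0.1399] F [ 0.1371  0.2004 -1.5783] M [ 0.0258 -0.0166  0.024 ]
t 18.48 p [0.5096 0.1381 0.1399] yaw 132.7 tilt [ 0. -0. -1.] q [ 0.4573  0.3623 -0.9427  1.8153  0.3231  1.1281  0.1503] F [-0.1795  0.4205 -1.3315] M [ 0.0255 -0.0419  0.0277] w 0.33759075838955815 49.9795925617218
delta/0.15: [-0.0027 -0.     -0.0472]
```

Emit:
carry_out([
  [0,0,0,0,0],
  [0,0,0,0,0.2],
  [0,0,0,0,0.2],
  [0,0,0,-0.3,0.2],
  [0,0,0,-0.6,0.2],
  [0,0,0,-1,0.2],
  [0,0,0,-1,0.2],
])

```text
clock: 19.35
position: [0.5096, 0.1381, 0.1399]
ee_rot: [0.15, 0.989, 0.0, -0.0]
ft_force: [0.0, -0.2, 0.5]
grip_width: 0.602
grasp_force: 0.0
```

Emit:
carry_out([
  [0,0,0,-0.3,0.2],
  [0,0,0,-0.6,0.2],
  [0,0,0,-1,0.2],
  [0,0,0,-1,0.2],
])

```text
clock: 19.85
position: [0.5096, 0.1381, 0.1398]
ee_rot: [-0.109, 0.994, 0.0, -0.0]
ft_force: [-0.3, -0.6, 0.6]
grip_width: 0.6
grasp_force: 0.0
```

```bash
python3 avg.py; python3 look.py .51 .138 .135 .16 .025 d;  python3 look.py .51 .138 .10 .115 .06
```

```text
mean p [0.5096 0.1381 0.1399] F [-0.0339 -0.1409  0.1697] M [ 0.0088  0.0022 -0.0084]
t 20.05 p [0.5096 0.1381 0.1399] yaw -167.5 tilt [ 0. -0. -1.] q [ 0.5976  0.4525 -1.1404  1.81    0.4465  1.1698  1.1032] F [-0.0608 -0.4656 -0.4918] M [ 0.0214  0.0111 -0.0498] w 0.6031635968081577 0.0
delta/0.15: [-0.0013 -0.0023 -0.0472]
t 20.05 p [0.5096 0.1381 0.1399] yaw -167.5 tilt [ 0. -0. -1.] q [ 0.5976  0.4525 -1.1404  1.81    0.4465  1.1698  1.1032] F [-0.0608 -0.4656 -0.4918] M [ 0.0214  0.0111 -0.0498] w 0.6031635968081577 0.0
wrist 4003 circ 0.5089526176452637 0.14203524589538574 0.020931795239448547 mean [0.5081 0.1369 0.145 ] medz 0.1456611996714411
t 20.15 p [0.5096 0.1381 0.1399] yaw -167.4 tilt [ 0. -0. -1.] q [ 0.5977  0.4525 -1.1406  1.8101  0.4467  1.1699  1.1047] F [0.443  0.3134 0.1814] M [ 0.0198 -0.0227 -0.0346] w 0.602843968484903 0.0
wrist 11707 circ 0.5114363431930542 0.136635884642601 0.04235931113362312 mean [0.4981 0.134  0.1078] medz 0.10792061631778009
top 135 circ 0.5145761966705322 0.12388989329338074 0.038013849407434464 mean [0.5081 0.1134 0.1067] medz 0.10669120070334714
```

View pics/d_wrist.png

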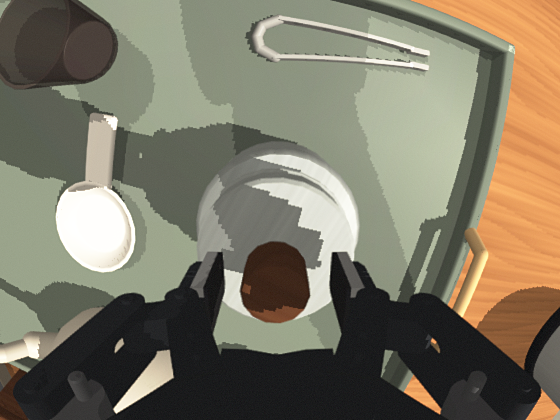

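The wrist view shows the lid on the box, around (277,235), knob at (275,280) between the open pads. Checking height and level.

```bash
cat > plane.py <<'E'
from h import *
for n in ["wrist","side","top"]:
    c=cam(n); P=cloud(c); r=np.hypot(P[...,0]-.5098,P[...,1]-.138)
    Q=P[(c["depth"]>0)&(r<.038)&(r>.017)&(P[...,2]>.095)&(P[...,2]<.118)]
    if len(Q)<30: print(n,len(Q)); continue
    A=np.c_[Q[:,:2]-[.5098,.138],np.ones(len(Q))]
    for k in range(4):
        s=np.linalg.lstsq(A,Q[:,2],rcond=None)[0]; e=Q[:,2]-A@s; g=abs(e)<max(.0015,2*np.median(abs(e))); A=A[g];Q=Q[g]
    print(n,len(Q),"slope",s[:2],"z",s[2])
E
python3 plane.py
```

```text
wrist 8407 slope [-0.0015 -0.0014] z 0.10797665235709973
side 215 slope [0.0074 0.0042] z 0.10745433761932738
top 56 slope [-0.0055  0.0687] z 0.10905981627410666
```

Emit:
carry_out([
  [0,0,0,0,-1],
  [0,0,0,0,-1],
  [0,0,0,0,-1],
  [0,0,0,0,-1],
  [0,0,0,0,-1],
  [0,0,0.005,0,-1],
  [0,0,0.01,0,-1],
  [0,0,0.01,0,-1],
], force=50)

```text
clock: 21.4
position: [0.5101, 0.1383, 0.1398]
ee_rot: [-0.111, 0.994, -0.0, 0.001]
ft_force: [-5.5, -2.8, 18.9]
grip_width: 0.332
grasp_force: 50.8
```

```bash
python3 avg.py
```

```text
mean p [0.5102 0.1383 0.1398] F [-5.1711 -2.73   18.3798] M [-0.5487  1.1618 -0.0228]
t 21.6 p [0.5102 0.1383 0.1398] yaw -167.3 tilt [ 0.001 -0.001 -1.   ] q [ 0.597   0.4536 -1.1407  1.8095  0.4486  1.1694  1.1055] F [-4.6884 -2.4182 18.4168] M [-0.5504  1.1738  0.008 ] w 0.33175322964082693 50.77817738056183
delta/0.15: [ 0.0024 -0.0028 -0.0478]
```

Emit:
carry_out([
  [0.003,-0.003,-0.007,0,-1],
  [0.003,-0.003,-0.005,0.2,-1],
  [0.003,-0.003,-0.004,0.4,-1],
  [0.003,-0.003,-0.002,0.6,-1],
  [0.003,-0.003,0,0.8,-1],
  [0.003,-0.003,0.002,1,-1],
  [0.003,-0.003,0.002,1,-1],
])

```text
clock: 22.48
position: [0.5099, 0.1377, 0.1387]
ee_rot: [0.151, 0.989, 0.0, 0.001]
ft_force: [-0.9, -0.3, 8.3]
grip_width: 0.335
grasp_force: 49.6
```

```bash
python3 avg.py
```

```text
mean p [0.5098 0.1377 0.1387] F [-0.3919 -0.7332  8.314 ] M [-0.1111  0.0853 -0.1312]
t 22.68 p [0.5098 0.1377 0.1387] yaw 162.7 tilt [ 0.001  0.    -1.   ] q [ 0.5271  0.4011 -1.0361  1.8145  0.379   1.1415  0.6335] F [-0.0224 -1.8974  8.4001] M [-0.0864  0.0813 -0.0716] w 0.33742507880326694 49.604249596595764
delta/0.15: [-0.0004  0.0006 -0.0551]
```

Sinking as the thread should. Continuing.

Emit:
carry_out([
  [0,0,0.002,0.2,-1],
  [0,0,0.004,0.4,-1],
  [0,0,0.006,0.6,-1],
  [0,0,0.007,0.8,-1],
  [0,0,0.008,1,-1],
  [0,0,0.008,1,-1],
])

```text
clock: 23.42
position: [0.5098, 0.1377, 0.1375]
ee_rot: [0.402, 0.916, 0.0, 0.001]
ft_force: [-0.1, 0.5, 7.0]
grip_width: 0.331
grasp_force: 49.6
```

Emit:
carry_out([
  [0,0,0.002,0.2,-1],
  [0,0,0.004,0.4,-1],
  [0,0,0.006,0.6,-1],
  [0,0,0.007,0.8,-1],
  [0,0,0.008,1,-1],
  [0,0,0.008,1,-1],
])

```text
clock: 24.18
position: [0.5097, 0.1376, 0.1362]
ee_rot: [0.625, 0.781, 0.0, 0.0]
ft_force: [-0.4, 0.2, 7.3]
grip_width: 0.337
grasp_force: 49.5
```

```bash
python3 avg.py
```

```text
mean p [0.5097 0.1377 0.1362] F [-0.0684 -0.0565  6.7707] M [-0.0765  0.1239 -0.0557]
t 24.38 p [0.5097 0.1377 0.1362] yaw 102.7 tilt [ 0.001  0.    -1.   ] q [ 0.3797  0.3339 -0.843   1.8229  0.2776  1.1066 -0.3394] F [-0.2143  0.8256  7.0083] M [-0.0512  0.0907 -0.0734] w 0.33259006409610475 49.51993525028229
delta/0.15: [ 0.0003  0.0015 -0.0719]
```

Emit:
carry_out([
  [0,0.001,0.002,0.2,-1],
  [0,0.001,0.004,0.4,-1],
  [0,0.001,0.006,0.6,-1],
  [0,0.001,0.007,0.8,-1],
  [0,0.001,0.008,1,-1],
  [0,0.001,0.008,1,-1],
])

```text
clock: 25.12
position: [0.5098, 0.1376, 0.135]
ee_rot: [0.806, 0.592, 0.0, 0.0]
ft_force: [1.2, -0.5, 6.1]
grip_width: 0.341
grasp_force: 49.5
```

Emit:
carry_out([
  [0,0,0.002,0.2,-1],
  [0,0,0.004,0.4,-1],
  [0,0,0.006,0.6,-1],
  [0,0,0.007,0.8,-1],
  [0,0,0.008,1,-1],
  [0,0,0.008,1,-1],
])

```text
clock: 25.88
position: [0.5101, 0.1379, 0.134]
ee_rot: [0.932, 0.364, 0.001, 0.0]
ft_force: [-0.3, -0.2, 7.6]
grip_width: 0.337
grasp_force: 49.6
```

```bash
python3 avg.py
```

```text
mean p [0.51   0.1378 0.134 ] F [-0.3757 -0.0341  7.4012] M [-0.0188  0.0236 -0.0371]
t 26.07 p [0.51   0.1379 0.134 ] yaw 42.7 tilt [ 0.002  0.    -1.   ] q [ 0.2417  0.2951 -0.6755  1.8307  0.2076  1.0853 -1.3349] F [-0.4531 -0.3578  8.017 ] M [-0.0241  0.0371 -0.0368] w 0.3355626606511743 49.58421170711517
delta/0.15: [-0.0007 -0.0002 -0.0866]
```

Emit:
carry_out([
  [0,0,0.002,0.15,-1],
  [0,0,0.003,0.3,-1],
  [0,0,0.004,0.45,-1],
  [0,0,0.005,0.6,-1],
  [0,0,0.005,0.6,-1],
])

```text
clock: 26.7
position: [0.5106, 0.1381, 0.134]
ee_rot: [0.977, 0.214, 0.002, 0.0]
ft_force: [-0.6, -0.3, 12.2]
grip_width: 0.338
grasp_force: 50.1
```

```bash
python3 avg.py; python3 plane.py
```

```text
mean p [0.5106 0.1381 0.134 ] F [ 0.2685  0.4474 12.0738] M [-0.024   0.0706 -0.1007]
t 26.9 p [0.5106 0.138  0.134 ] yaw 24.7 tilt [ 0.003  0.001 -1.   ] q [ 0.2028  0.2863 -0.6296  1.8322  0.1904  1.0803 -1.6363] F [ 0.6637  0.3478 12.5829] M [-0.0044  0.0931 -0.1078] w 0.335155227226258 50.07306396961212
delta/0.15: [-0.0049 -0.0005 -0.0867]
wrist 6610 slope [-0.0041 -0.0021] z 0.10200789887712682
side 245 slope [ 0.0052 -0.007 ] z 0.10139180660658828
top 99 slope [0.0122 0.0103] z 0.1009187665967995
```

Emit:
carry_out([
  [-0.004,0,0.001,0.15,-1],
  [-0.004,0,0.002,0.3,-1],
  [-0.004,0,0.002,0.45,-1],
  [-0.004,0,0.002,0.6,-1],
  [-0.004,0,0.002,0.6,-1],
])

```text
clock: 27.68
position: [0.51, 0.138, 0.1339]
ee_rot: [0.998, 0.059, 0.002, -0.0]
ft_force: [-2.3, -0.1, 15.3]
grip_width: 0.338
grasp_force: 50.4
```

```bash
python3 avg.py; python3 plane.py; python3 look.py .51 .138 .074 .083 .06 e
```

```text
mean p [0.51  0.138 0.134] F [-1.6622 -0.0368 15.0388] M [-0.1119  0.3655  0.2064]
t 27.88 p [0.5101 0.138  0.134 ] yaw 6.8 tilt [ 0.003  0.001 -1.   ] q [ 0.1655  0.2769 -0.5857  1.8356  0.1734  1.0766 -1.9375] F [-1.2703  0.663  14.6715] M [-0.1146  0.3718  0.2291] w 0.33207172661033746 50.37745177745819
delta/0.15: [-0.0009  0.001  -0.0869]
wrist 6610 slope [-0.0036 -0.001 ] z 0.10196479436948125
side 223 slope [ 0.0055 -0.0074] z 0.10162399909310471
top 94 slope [-0.0165 -0.0178] z 0.10051522547657753
t 28.02 p [0.51  0.138 0.134] yaw 6.8 tilt [ 0.003  0.001 -1.   ] q [ 0.1655  0.2769 -0.5858  1.8356  0.1734  1.0766 -1.9374] F [-1.4572  0.9223 15.2172] M [-0.1172  0.3191  0.1716] w 0.3316338637049754 50.37830293178558
wrist 3036 circ 0.5119685530662537 0.13815061748027802 0.05023482069373131 mean [0.5429 0.1433 0.0765] medz 0.07602824183400268
top 111 circ 0.5092024803161621 0.13508567214012146 0.048786502331495285 mean [0.497  0.1134 0.0767] medz 0.07598909756700102
```

View pics/e_wrist.png

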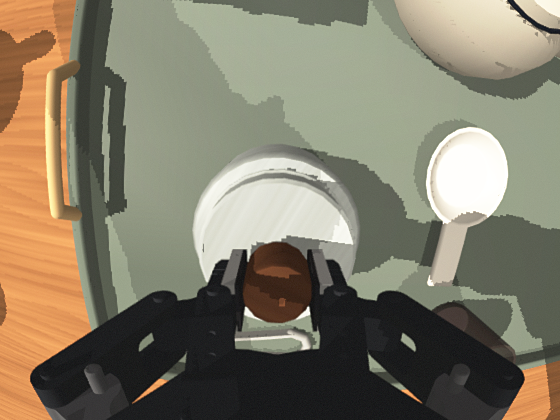

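The wrist view shows the lid on the box, centred about (277,225), with the knob gripped. The height looks about 2 mm above nominal home. I'll unload, then keep turning with a firmer grip to see whether it is tight.

Emit:
carry_out([
  [0,0,-0.005,0,-1],
  [0,0,-0.009,0,-1],
  [0,0,-0.009,0.15,-1],
  [0,0,-0.009,0.3,-1],
  [0,0,-0.009,0.3,-1],
], force=80)

```text
clock: 28.75
position: [0.5093, 0.1374, 0.1341]
ee_rot: [1.0, -0.02, 0.0, 0.0]
ft_force: [0.7, 0.3, 8.6]
grip_width: 0.333
grasp_force: 79.2
```

```bash
python3 avg.py; python3 plane.py
```

```text
mean p [0.5092 0.1374 0.1341] F [0.4726 0.7808 7.7213] M [-0.0169 -0.0661 -0.0622]
t 28.95 p [0.5092 0.1374 0.1341] yaw -2.3 tilt [ 0.001  0.    -1.   ] q [ 0.1477  0.2725 -0.564   1.8368  0.1645  1.0777 -2.0882] F [0.4627 1.2432 8.1101] M [-0.0697 -0.0353 -0.0706] w 0.3279461563384861 79.15351152420044
delta/0.15: [ 0.0044 -0.0027 -0.0858]
wrist 6746 slope [-0.0023 -0.0002] z 0.10195502252397641
side 227 slope [-0.016   0.0002] z 0.1012658710602782
top 111 slope [-0.0073 -0.0084] z 0.10056575916937659
```

Emit:
carry_out([
  [0,0,0,0,0],
  [0,0,0,0,0.5],
  [0,0,0,0,0.5],
  [-0.2,0,-0.3,0,0.5],
  [-0.3,0,-0.55,0,0.5],
  [-0.3,0,-0.55,0,0.5],
  [-0.3,0,-0.55,0,0.5],
])

```text
clock: 29.98
position: [0.4639, 0.1388, 0.2156]
ee_rot: [1.0, -0.02, -0.0, 0.0]
ft_force: [0.1, -0.3, -0.7]
grip_width: 0.749
grasp_force: 0.0
```

```bash
python3 plane.py; cat > ring.py <<'E'
from h import *
st()
for n in ["wrist","side","top"]:
    c=cam(n); P=cloud(c); z=P[...,2]; r=np.hypot(P[...,0]-.5098,P[...,1]-.138); ok=c["depth"]>0
    for nm,a,b,lo,hi in [("knob",0,.012,.12,.16),("lid",.018,.038,.095,.118),("shoulder",.045,.05,.07,.085),("floor",.06,.09,.002,.02)]:
        q=z[ok&(r>a)&(r<b)&(z>lo)&(z<hi)]
        if len(q)>10: print(n,nm,len(q),np.median(q))
    if n=="wrist":
        big=cv2.resize(c["img"],None,fx=1.4,fy=1.4); cv2.imwrite("pics/f.png",big[:,:,::-1])
E
python3 ring.py
```

```text
wrist 6172 slope [-0.0004 -0.0012] z 0.10191986455004072
side 274 slope [ 0.0014 -0.0041] z 0.10123063742443998
top 192 slope [-0.0065  0.0154] z 0.10088840423504769
t 30.12 p [0.4636 0.1389 0.2149] yaw -2.3 tilt [-0.002 -0.    -1.   ] q [ 0.1877  0.0896 -0.5959  1.8465  0.0528  1.2233 -2.0349] F [-0.0461 -0.0682  0.5011] M [ 0.0225 -0.0134 -0.0097] w 0.7521348606958285 0.0
wrist knob 1206 0.13995413647868496
wrist lid 6279 0.10190602680928994
wrist shoulder 1360 0.0755114093749864
wrist floor 11946 0.012460914487411764
side knob 26 0.13841389652713432
side lid 363 0.10137190877312603
side shoulder 148 0.0747543019347014
side floor 1304 0.011969982961972471
top knob 66 0.1388015875149825
top lid 326 0.10084672920856337
top shoulder 100 0.0739707455883758
top floor 1302 0.011219375837077149
```

View pics/f.png

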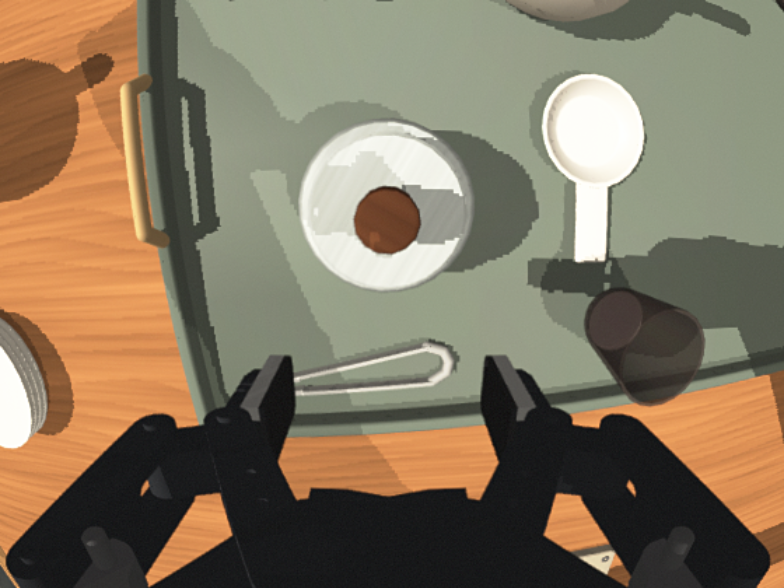

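The view shows the lid level on the box, with lid and knob around (387,210). The floor reads its known 12 mm within 1 mm. Corrected for that, all three cameras put the lid top at about 101.5 mm and the knob top at about 139.5 mm. Those are the home heights, and the lid turned on without sinking. Handing in.

```bash
python3 -c "
from h import *
print(ticket.hand_in())"
```

```text
the job is handed in; nothing more can be done
None
```

I set the lid on the sugar box, turned it back until it dropped in at the thread start, let go, regripped and screwed it on clockwise until it stopped sinking; cameras show it level and at home height, and the job is handed in.

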